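# Close a spring-loaded board test fixture and bolt it shut

### The arm

A 6-joint arm with a two-finger parallel gripper is mounted at the origin on a cart in front of the work surface, level with it; the furniture and walls round the work are solid. World frame = base frame: x ahead of the robot, y to its left, z up, the work surface at z = 0. Lengths are in m, angles in degrees, forces in N, time in s.
With the tool pointing down it reaches from about 0.3 to 0.75 m from the base axis. Payload 8.5 kg.
Tool frame: the origin (TCP) lies on the centre line of the jaws, within the pads' length; the fingertips stand 25 mm ahead of it and the grasp point (between the pads) lies 6 mm ahead of it; z points along the fingers, y is the line along which they close (so a half turn about z gives the same grasp; the last joint's range is limited). The gripper opens to 85 mm and grips with 20 to 120 N. Pads are 22 mm wide; open, the fingers measure 114 mm over their backs; the gripper's body (76 mm by 85 mm) begins 54 mm behind the grasp point. The pads swing forward as they close: fully open they stand 13 mm farther back than shut.
Start: joints at [60.888, 21.807, 74.336, -0, 83.858, -12.336], TCP at [0.159, 0.527, 0.256] pointing down, gripper open.
Joint ranges: [-178.18, 178.18], [-50.72, 133.34], [12.68, 142.11], [-81.47, 261.47], [9.98, 163.14], [-165.26, 165.26]. Speed limits (degrees/s): [136.94, 136.94, 180, 180, 180, 180].

### API

Orientations are given as a 3x3 rotation matrix whose columns are the frame's x, y, z axes.
In Python, from rig import telemetry, optics, env gives the robot as it stands.
- The arm moves only by the tool send_rows, never from a script. Its argument "deltas" is a list that holds one entry, the list of rows, each a list of 7 numbers: the shift along the tool's x, y, z in m, then the turn, a rotation vector about the tool's x, y, z in rad, then the opening, from -1 (shut) to 1 (fully open), so that 0 is half open. In form: [[[x, y, z, ax, ay, az, grip], ...]]. A call has 1 to 12 rows; each row shifts and turns the commanded pose from where the row before left it, along the tool's axes as they then stand; what a row does not reach is not made up. A row lasts 1/8 s, in which the tool goes at most 62.5 mm and 10.7 degrees, less where a joint would pass 70% of its speed; a pose out of reach is approached as far as the arm can. A call is refused whole if a number of a shift passes 0.0625 or a number of a turn 0.188, either way. A call with a gripper value outside its range is refused whole. The fingers move at their own pace and stop on an object; "squeeze" is the grip in N (left out, the last holds). Time passes only in rows, so rows that do not move let the fingers close. It gives the time, the measured TCP pose, the force, the opening and the grip force at its end, in the units of the state.
- telemetry.observe(): the state, without advancing time (a new reading comes with each control period).
- optics.get_image(name): name is "side" or "top"; returns a dict with "image" (480x640x3 uint8, red, green, blue), "range_z" (480x640 float32, m along the optical axis (not along the pixel's ray), 0 where there is no reading), "K" (3x3 intrinsics, pixels), "rvec" (rotation vector, rad) and "tvec" (3), from world to camera coordinates, as OpenCV has them. Camera axes: x right, y down, z forward; pixel columns grow to the right and rows downward; lengths in m; the calibration is good to about 2 mm. A picture is of the moment at which its call begins.
- env.close_job(): hands the job in; it is judged then, once.
The state is a dict: "time_s": time; "q": joint angles; "qvel": joint speeds; "joint_efforts": joint torques, N m; "position": TCP position; "tool_rot": TCP orientation; "ft_force": force on the tool from outside, world axes, zero at the start; "wrist_torque": the same for the moment, N m; "grip_width": finger opening in m; "gripper_force": force on a finger pad.
Only numpy, scipy, OpenCV 4.12 (cv2) and the standard library are available. Lean on these libraries where they do the work, as an engineer would, in place of code of your own. Each camera call takes 0.05 s, during which the arm holds its last target. There are 200 camera calls.

### The job

Close the test fixture on the circuit board in its nest: lower the hinged pressure frame gently onto the board, press it down against the springs until you feel it land on its stop, and push the bolt across until its tip is fully home in the keeper, so that the frame stays shut when you let go. Do not ram the keeper, its stop or the board, and leave the spare board, the screwdriver and the screw dish beside it alone.

Things in the scene. Friction and masses are not known exactly. Their poses are not given: they have to be found in the camera images.
- fixture: Grey test fixture with aluminium deck, 190 x 200 x 40 mm, fixed to the worktop. Origin: centre of its underside. Its x axis points from the front panel (robot side) to the hinge, y to its left, z up; yaw varies. The positions given below are in this frame, with the pressure frame level (hinge 0).
- lid (a joint): Hinge of the pressure frame (rad): 0 level, positive open; starts at 0.6 to 1.0. Stiff: it stays where it is left (1 to 2 N at its front lowers it). Lowered, it meets the board at about 0.083 rad (bolt 13 mm above level). From there it takes 7 to 9 N at the bolt to press it onto the stop, which lies anywhere from +0.04 to -0.04 rad. Let go unbolted, it springs back to 0.083.
- lid_edge (a point): Point on the top face of the frame's front bar (30 mm wide in x), left of the bolt, at x -77, y +45, z 65 mm: a free place to push the frame down. It is 157 mm from the hinge axis and turns with the frame.
- lid_hinge (a point): Point on the hinge axis (along y) of the pressure frame, at x +80, y 0, z 62 mm. The frame is aluminium with a clear window, 159 x 130 x 6 mm; level, its top is 65 mm up and its free front edge at x -92 mm.
- bolt (a joint): Travel of the bolt (m): 0 drawn back, grows as it slides to the fixture's -y (the robot's right) towards the keeper; 0.026 when its tip bottoms in the keeper. It starts at 0 to 0.004. Sliding friction about 2 N, a few N more once the springs load it.
- knob (a point): Middle of the grip of the bolt's upright knob, a steel cylinder 13 mm in diameter: axis at x -77, y -8 mm (bolt drawn back), top 103 mm up, this point 91 mm. Turns with the frame. The bolt, a 10 mm round bar along y, axis 73 mm, runs in two saddles 20 mm wide (x), tops 81 mm up, at y -62 to -54 and +14 to +22; else beside the knob only a backplate, top 67 mm.
- bolt_tip (a point): End of the bolt, slightly tapered, 58 mm from the knob axis towards the keeper, on the bolt's axis. The keeper block is clamped at a height set when the fixture was adjusted: slot centre and bolt level anywhere from 6 mm above to 6 mm below 73 mm. That height is not measured and has to be felt. Block and stop must not be loaded with 20 N or more.
- keeper: Keeper: slotted steel bracket on the fixture's right side at x -77 mm (origin: as the fixture's) with a steel block, 32 x 28 mm, top 16 mm above its slot's centre, clamped to it. The block has the slot for the bolt (12 x 12 mm, 20 mm deep, mouth at y -72 mm) and, under the frame's corner, the frame's padded stop. Shut on the stop, the bolt has 1 mm play in the slot and enters if lifted under 2 mm.
- board: Green circuit board, 83 x 59 x 7 mm, long side along the fixture's y, lying loose in the black spring-borne nest plate, which sinks 3 to 8 mm as the frame shuts. Origin: centre of its underside, 52 mm up. Slamming the frame on it breaks it (80 N, counting what it rests on).
- spare_board: Smaller green circuit board, 69 x 51 x 7 mm, lying to the right of the fixture; leave alone. Origin: centre of its underside.
- driver: Small screwdriver, 169 mm long, 16 mm wide, 12 mm high, lying to the right of the fixture; leave alone. Origin: underside, middle.
- dish: Round steel dish with tiny screws, 69 mm across, 18 mm high, to the left of the fixture; leave alone. Origin: centre of its underside.
Mind the look-alikes: they are no part of the job. Leave any blue or pink look-alike of the board alone.

How it is judged:
By the outcome, as a careful person would: the job done as asked, in the order asked, and still so for the second after the job is handed in, with the robot touching nothing.
It also fails if it takes over 51 s, if anything falls off the work surface, if the arm or the gripper's body presses on something with over 40 N, if the wrist force passes 120 N, or if a joint passes its speed limit or range.

## Working session

There is one attempt and no reset: what is moved stays moved. The work goes in short steps, Python scripts to look and compute and a tool call to move; the robot and the scene stay as the last step left them, time stands still between calls to the robot, and variables do not carry over. Pictures are saved under pics/ and viewed, at most 10 in all, crops included, and the job is handed in when it is done.

Besides the shell and the picture viewer there is one more tool, called after "Call:" as name(argument=value, ...) on one line, values as JSON. send_rows: Moves the arm, as the interface text tells. Its arguments: {"type":"object","properties":{"deltas":{"type":"array"},"squeeze":{"type":"number"}},"required":["deltas"]}

```bash
mkdir -p pics
cat > h.py <<'E'
import numpy as np, cv2
from rig import telemetry, optics, env
def cam(n):
    d=optics.get_image(n); R=cv2.Rodrigues(np.array(d["rvec"],float))[0]; return d,R,np.array(d["tvec"],float).ravel()
def cloud(d,R,t):
    z=d["range_z"]; v,u=np.mgrid[:480,:640]; K=d["K"]
    P=np.stack([(u-K[0,2])/K[0,0]*z,(v-K[1,2])/K[1,1]*z,z],-1)
    W=(P-t)@R; W[z==0]=np.nan; return W
E
python3 - <<'E'
from h import *
for n in("top","side"):
    d,R,t=cam(n); cv2.imwrite(f"pics/{n}0.png",d["image"][:,:,::-1]); np.savez(f"{n}0.npz",W=cloud(d,R,t),im=d["image"],K=d["K"],R=R,t=t); print(n,-R.T@t)
print(telemetry.observe())
E
```

```text
top [ 0.43894013 -0.10014476  1.2883813 ]
side [-8.09709184e-05 -1.12264471e+00  8.76581700e-01]
{'time_s': 0.1, 'q': array([ 6.08878791e+01,  2.18391681e+01,  7.43789717e+01,  6.02045491e-04,
        8.38589845e+01, -1.23358622e+01]), 'qvel': array([ 0.0047795 , -0.02853754, -0.00518752,  0.07055251, -0.13750401,
       -0.00260671]), 'joint_efforts': array([ 4.80495873e-03, -4.49220979e+01, -2.31656456e+01, -1.12783050e-04,
        3.63747684e-03,  5.71331066e-05]), 'position': array([0.15863683, 0.52638833, 0.25576287]), 'tool_rot': array([[-9.57438755e-01,  2.88635740e-01, -6.64018288e-04],
       [ 2.88636350e-01,  9.57438085e-01, -1.17093804e-03],
       [ 2.97781831e-04, -1.31276127e-03, -9.99999094e-01]]), 'ft_force': array([-0.0483268 ,  0.47367635, -0.17358862]), 'wrist_torque': array([-0.02012463, -0.03347797, -0.02659836]), 'gripper_force': 0.0, 'grip_width': 0.08542329144188666}
```

View pics/top0.png

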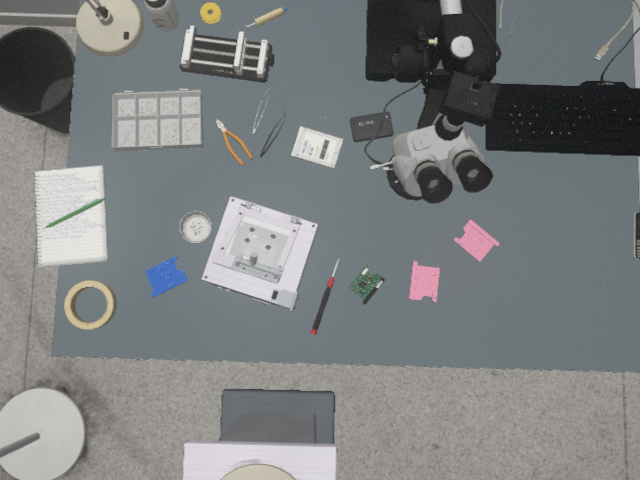

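View pics/side0.png

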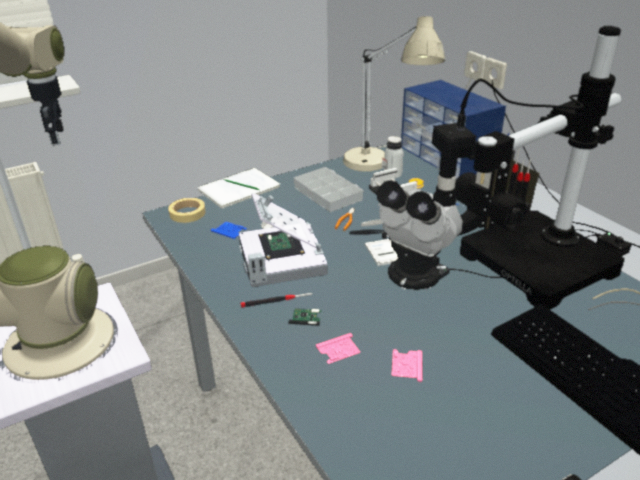

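The top view shows the fixture at about px (260,252), turned about -17°, with its frame open. The keeper block is at (286,297) and the knob near (252,258). The dish (196,227), driver (325,297) and spare board (367,283) stand beside it. The side view shows the raised frame at about (285,222).

Run:
```python
from h import *
d=np.load("top0.npz"); W=d["W"]; im=d["im"]
sub=np.zeros((480,640),bool); sub[190:315,195:325]=1
Z=W[...,2]
print(np.histogram(Z[sub],bins=np.arange(-.01,.22,.01)))
m=sub&(Z>.03)&(Z<.048)
n,l,st,_=cv2.connectedComponentsWithStats(m.astype(np.uint8)); k=1+np.argmax(st[1:,4]); m=l==k
xy=W[m][:,:2].astype(np.float32)
r=cv2.minAreaRect(xy*1000); print("rect",r)
# side
s=np.load("side0.npz"); Ws=s["W"]
for nm,w in(("top",W),("side",Ws)):
    P=w.reshape(-1,3); P=P[~np.isnan(P).any(1)]
    c=np.array(r[0])/1000
    for a0 in(r[2],):
        a=np.deg2rad(a0)
        # choose yaw within +-45
        while a>np.pi/4:a-=np.pi/2
        R=np.array([[np.cos(a),-np.sin(a)],[np.sin(a),np.cos(a)]])
    q=np.c_[(P[:,:2]-c)@R,P[:,2]]
    s_=(abs(q[:,0])<.11)&(abs(q[:,1])<.11)&(q[:,2]>.03)
    q=q[s_]; print(nm,np.rad2deg(a),len(q), q.min(0),q.max(0))
    np.save(nm+"_q.npy",q)
    mm=(q[:,2]>.055)
    # lid angle about hinge
    f=mm&(abs(q[:,1])<.066)&(q[:,0]<.07)
    ang=np.arctan2(q[f,2]-.062,.080-q[f,0]); rad=np.hypot(q[f,2]-.062,.080-q[f,0])
    print(np.histogram(ang,bins=np.arange(-.1,1.3,.05)))
    g=f&(q[:,2]>q[f,2].max()-.012); print("topmost",q[g].mean(0),g.sum(),q[f,2].max(), rad.max())
    kb=(q[:,1]<-.066)&(q[:,2]>.055)&(q[:,0]<-.04); print("keeper",kb.sum(),q[kb].min(0) if kb.any() else 0,q[kb].max(0) if kb.any() else 0, np.median(q[kb],0))
c_=im[190:320,190:330,::-1]; big=cv2.resize(c_,None,fx=4.5,fy=4.5,interpolation=cv2.INTER_CUBIC); cv2.imwrite("pics/c1.png",big)
c_=s["im"][180:300,220:350,::-1]; cv2.imwrite("pics/c2.png",cv2.resize(c_,None,fx=4.5,fy=4.5,interpolation=cv2.INTER_CUBIC))
```

```text
(array([5217, 2275,  114,  139, 2751, 1012,   93,  227,  409,  582,  387,
        387,  371,  409,  392,  336,  157,  535,  311,   43,   26,    0]), array([-0.01,  0.  ,  0.01,  0.02,  0.03,  0.04,  0.05,  0.06,  0.07,
        0.08,  0.09,  0.1 ,  0.11,  0.12,  0.13,  0.14,  0.15,  0.16,
        0.17,  0.18,  0.19,  0.2 ,  0.21]))
rect ((551.2872924804688, 14.143524169921875), (199.72816467285156, 191.1943817138672), 73.70946502685547)
top -16.290534973144524 8428 [-0.09687844 -0.10827814  0.03001001] [0.09559715 0.09986412 0.19626602]
(array([   1,    6,    0,    0,    0,    0,    0,    0,    0,    0,    0,
          0,    4,   17,  129, 2242, 1020,  366,   94,   53,   45,    0,
          1,    0,    0,    0,    0]), array([-0.1 , -0.05,  0.  ,  0.05,  0.1 ,  0.15,  0.2 ,  0.25,  0.3 ,
        0.35,  0.4 ,  0.45,  0.5 ,  0.55,  0.6 ,  0.65,  0.7 ,  0.75,
        0.8 ,  0.85,  0.9 ,  0.95,  1.  ,  1.05,  1.1 ,  1.15,  1.2 ,
        1.25]))
topmost [-0.02124717 -0.01000007  0.18967941] 55 0.19626601641935734 0.17372354017528907
keeper 285 [-0.09517588 -0.10827814  0.05674295] [-0.05688576 -0.07203897  0.09544944] [-0.07639612 -0.08996765  0.08309131]
side -16.290534973144524 4437 [-0.09547181 -0.10989256  0.03000684] [0.095519   0.10022689 0.19671591]
(array([272, 115,   1,   0,   0,   0,   0,   0,   0,   0,   0,   0,   0,
         1,   4, 301, 548, 187,  63,  52,  26,   2,   0,   0,   0,   0,
         0]), array([-0.1 , -0.05,  0.  ,  0.05,  0.1 ,  0.15,  0.2 ,  0.25,  0.3 ,
        0.35,  0.4 ,  0.45,  0.5 ,  0.55,  0.6 ,  0.65,  0.7 ,  0.75,
        0.8 ,  0.85,  0.9 ,  0.95,  1.  ,  1.05,  1.1 ,  1.15,  1.2 ,
        1.25]))
topmost [-0.02065655 -0.01197938  0.18972584] 28 0.19671591256707613 0.17323423490868817
keeper 294 [-0.09547181 -0.10982829  0.05523185] [-0.04537103 -0.06601507  0.17379198] [-0.07543296 -0.10280537  0.07955675]
```

View pics/c1.png

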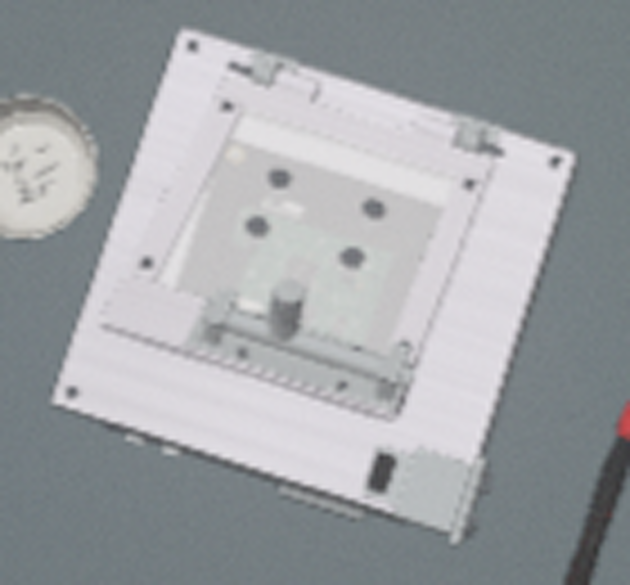

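View pics/c2.png

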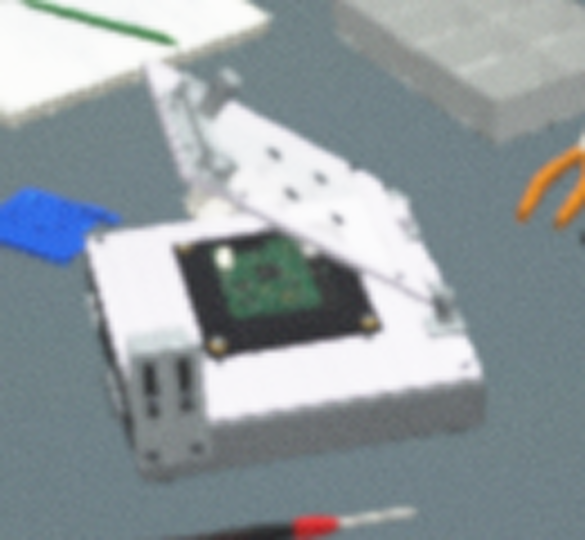

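The crops confirm the yaw of -16.3°, with the centre at (0.551, 0.014), the lid at about 0.66 rad and the knob at fixture y of about -9. The plan is to push the lid down with a closed fist at lid_edge, then grip the knob across x, press, and slide the bolt.

Call:
send_rows(deltas=[[[0,0,-0.006,0,0,0.1736,-1],[0,0,-0.006,0,0,0.1736,-1],[0,0,-0.006,0,0,0.1736,-1],[0,0,-0.006,0,0,0.1736,-1],[0,0,-0.006,0,0,0.1736,-1],[0,0,-0.006,0,0,0.1736,-1],[0,0,-0.006,0,0,0.1736,-1],[0,0,-0.006,0,0,0.1736,-1],[0,0,0,0,0,0.1736,-1],[-0.024,0.0347,0,0,0,0,-1],[-0.024,0.0347,0,0,0,0,-1],[-0.024,0.0347,0,0,0,0,-1]]], squeeze=20)

```text
time_s: 1.6
position: [0.239, 0.4271, 0.304]
tool_rot: [[0.28, 0.96, -0.0], [0.96, -0.28, -0.001], [-0.001, -0.0, -1.0]]
ft_force: [0.4, 0.2, 1.0]
grip_width: -0.0001
gripper_force: 0.0
```

Call:
send_rows(deltas=[[[-0.024,0.0347,0,0,0,0,-1],[-0.024,0.0347,0,0,0,0,-1],[-0.024,0.0347,0,0,0,0,-1],[-0.024,0.0347,0,0,0,0,-1],[-0.024,0.0347,0,0,0,0,-1],[-0.024,0.0347,0,0,0,0,-1],[-0.024,0.0347,0,0,0,0,-1],[-0.024,0.0347,0,0,0,0,-1],[-0.024,0.0347,0,0,0,0,-1],[-0.024,0.0347,0,0,0,0,-1],[0,0,0,0,0,0,-1]]])

```text
time_s: 2.98
position: [0.5053, 0.0987, 0.3034]
tool_rot: [[0.284, 0.959, -0.001], [0.959, -0.284, -0.0], [-0.001, -0.001, -1.0]]
ft_force: [-0.3, 0.4, -0.9]
grip_width: -0.0002
gripper_force: 0.0
```

```bash
cat >> h.py <<'E'
C=np.array([.5513,.0141]); A=np.deg2rad(-16.29); FR=np.array([[np.cos(A),-np.sin(A)],[np.sin(A),np.cos(A)]])
def st():
    s=telemetry.observe(); p=s["position"]; f=s["ft_force"]; w=s["tool_rot"]
    print("t",s["time_s"],"fix xyz mm",np.round(np.r_[(p[:2]-C)@FR,p[2]]*1000,1),"F fix",np.round(np.r_[f[:2]@FR,f[2]],2),"tau",np.round(np.r_[s["wrist_torque"][:2]@FR,s["wrist_torque"][2]],2),
     "yaw err",round(np.rad2deg(np.arctan2(w[1,1],w[0,1]))+16.29,2),"z",np.round(w[:2,2]@FR,3),"grip",round(s["grip_width"]*1000,1),round(s["gripper_force"],1))
    return s
E
python3 -c "from h import *;print(st()['q'])"
```

```text
t 2.975 fix xyz mm [-67.9  68.3 303.4] F fix [-0.42  0.31 -0.9 ] tau [ 0.03  0.03 -0.03] yaw err -0.19 z [-0.001 -0.001] grip -0.2 0.0
[-2.13681268e+00  1.65110497e+01  7.44922578e+01 -1.27680249e-02
  8.90798272e+01  1.43446140e+01]
```

Call:
send_rows(deltas=[[[-0.0058,0.0085,-0.0,0,0,0,-1],[-0.0058,0.0085,0,0,0,0,-1],[-0.0058,0.0085,0,0,0,0,-1],[-0.0058,0.0085,0,0,0,0,-1],[0,0,0.03,0,0,0,-1],[0,0,0.03,0,0,0,-1],[0,0,0.03,0,0,0,-1],[0,0,0,0,0,0,-1]]])

```text
time_s: 3.98
position: [0.5297, 0.0686, 0.2128]
tool_rot: [[0.281, 0.96, -0.004], [0.96, -0.281, 0.0], [-0.001, -0.004, -1.0]]
ft_force: [-0.7, -0.2, 0.2]
grip_width: 0.0
gripper_force: 0.0
```

Run:
```python
from h import *
st()
th=np.linspace(.70,.10,25)
x=80-165*np.cos(th)+3*np.sin(th)+14.5; z=62+165*np.sin(th)+3*np.cos(th)+25
print(x[0],z[0]); print([f"{a:.1f},{-b:.1f}" for a,b in zip(np.diff(x),np.diff(z))])
```

```text
t 3.975 fix xyz mm [-36.   46.3 212.8] F fix [-0.65 -0.36  0.23] tau [ 0.01 -0.05  0.03] yaw err -0.01 z [-0.004 -0.001] grip 0.0 0.0
-29.76630784022752 195.5904449560725
['-2.7,3.1', '-2.6,3.2', '-2.5,3.3', '-2.4,3.3', '-2.3,3.4', '-2.3,3.4', '-2.2,3.5', '-2.1,3.6', '-2.0,3.6', '-1.9,3.7', '-1.8,3.7', '-1.7,3.7', '-1.6,3.8', '-1.5,3.8', '-1.4,3.9', '-1.3,3.9', '-1.2,3.9', '-1.1,4.0', '-1.0,4.0', '-0.9,4.0', '-0.8,4.0', '-0.7,4.1', '-0.6,4.1', '-0.5,4.1']
```

Call:
send_rows(deltas=[[[0,0.006,0.006,0,0,0,-1],[0,0,0.006,0,0,0,-1],[0,0,0.005,0,0,0,-1],[0,-0.0027,0.0031,0,0,0,-1],[0,-0.0026,0.0032,0,0,0,-1],[0,-0.0025,0.0033,0,0,0,-1],[0,-0.0024,0.0033,0,0,0,-1],[0,-0.0023,0.0034,0,0,0,-1],[0,-0.0023,0.0034,0,0,0,-1]]])

```text
time_s: 5.1
position: [0.5217, 0.0712, 0.1774]
tool_rot: [[0.281, 0.96, 0.0], [0.96, -0.281, 0.0], [0.0, 0.0, -1.0]]
ft_force: [0.2, -0.6, 1.4]
grip_width: -0.0
gripper_force: 0.5
```

```bash
python3 -c "from h import *;st()"
```

```text
t 5.1 fix xyz mm [-44.4  46.5 177.4] F fix [ 0.4  -0.54  1.36] tau [ 0.05  0.02 -0.05] yaw err -0.01 z [0. 0.] grip -0.0 0.5
```

Contact seems to have begun (1.4 N). I'll continue along the arc.

Call:
send_rows(deltas=[[[0,-0.0022,0.0035,0,0,0,-1],[0,-0.0021,0.0036,0,0,0,-1],[0,-0.002,0.0036,0,0,0,-1],[0,-0.0019,0.0037,0,0,0,-1],[0,-0.0018,0.0037,0,0,0,-1],[0,-0.0017,0.0037,0,0,0,-1],[0,-0.0016,0.0038,0,0,0,-1],[0,-0.0015,0.0038,0,0,0,-1],[0,-0.0014,0.0039,0,0,0,-1],[0,-0.0013,0.0039,0,0,0,-1]]])

```text
time_s: 6.35
position: [0.505, 0.0761, 0.1401]
tool_rot: [[0.281, 0.96, -0.0], [0.96, -0.281, 0.0], [0.0, -0.0, -1.0]]
ft_force: [-0.1, 0.8, 0.5]
grip_width: 0.0002
gripper_force: 0.3
```

```bash
python3 -c "
from h import *;st()
d,R,t=cam('side');cv2.imwrite('pics/c3.png',cv2.resize(d['image'][150:300,200:360,::-1],None,fx=4,fy=4,interpolation=cv2.INTER_CUBIC))"
```

```text
t 6.35 fix xyz mm [-61.9  46.6 140.1] F fix [-0.34  0.74  0.55] tau [ 0.    0.07 -0.03] yaw err -0.01 z [-0.  0.] grip 0.2 0.3
```

View pics/c3.png

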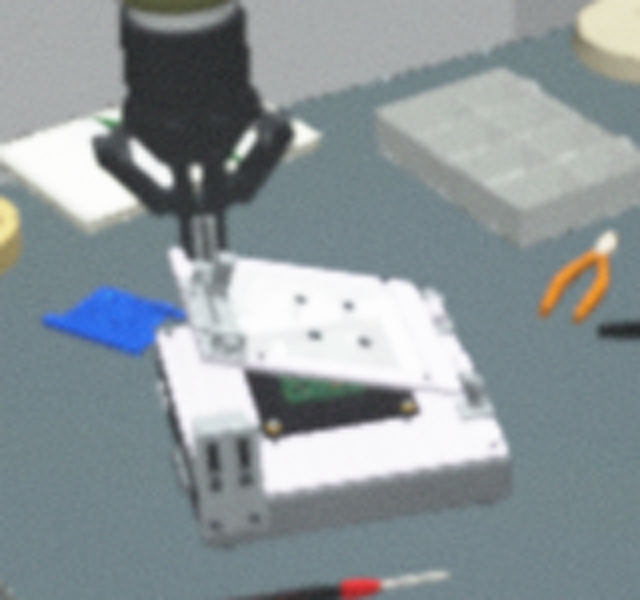

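The fist is pushing the frame down, and it now stands at about 0.3 rad. I'll continue to about 0.11.

Call:
send_rows(deltas=[[[0,-0.0012,0.0039,0,0,0,-1],[0,-0.0011,0.004,0,0,0,-1],[0,-0.001,0.004,0,0,0,-1],[0,-0.0009,0.004,0,0,0,-1],[0,-0.0008,0.004,0,0,0,-1],[0,-0.0007,0.004,0,0,0,-1],[0,-0.0006,0.003,0,0,0,-1],[0,-0.0004,0.0025,0,0,0,-1],[0,0,0,0,0,0,-1]]])

```text
time_s: 7.52
position: [0.4986, 0.078, 0.1109]
tool_rot: [[0.281, 0.96, -0.0], [0.96, -0.281, 0.0], [-0.0, -0.0, -1.0]]
ft_force: [-0.7, 1.2, 0.1]
grip_width: -0.0003
gripper_force: 0.0
```

```bash
python3 -c "from h import *;st()"
```

```text
t 7.525 fix xyz mm [-68.5  46.5 110.9] F fix [-0.99  0.94  0.1 ] tau [-0.02 -0.01  0.04] yaw err -0.0 z [-0. -0.] grip -0.3 0.0
```

Call:
send_rows(deltas=[[[0,-0.0001,0.001,0,0,0,-1],[0,-0.0001,0.001,0,0,0,-1],[0,-0.0001,0.001,0,0,0,-1],[0,-0.0001,0.001,0,0,0,-1],[0,-0.0001,0.001,0,0,0,-1],[0,-0.0001,0.001,0,0,0,-1],[0,0,0,0,0,0,-1]]])

```text
time_s: 8.4
position: [0.498, 0.0781, 0.1049]
tool_rot: [[0.281, 0.96, -0.0], [0.96, -0.281, -0.0], [-0.0, -0.0, -1.0]]
ft_force: [-0.6, 0.3, -0.7]
grip_width: 0.0001
gripper_force: 0.0
```

```bash
python3 -c "from h import *;st()"
```

```text
t 8.4 fix xyz mm [-69.1  46.5 104.9] F fix [-0.66  0.08 -0.66] tau [-0.04  0.04  0.01] yaw err -0.0 z [-0. -0.] grip 0.1 0.0
```

Call:
send_rows(deltas=[[[0,0,-0.02,0,0,0,-1],[0,0,-0.03,0,0,0,-1],[0,-0.02,-0.03,0,0,0,0],[0,-0.04,-0.01,0,0,0,0],[0,-0.04,0,0,0,0,0],[0,-0.03,0,0.09,0,0,0],[0,0,0,0,0,0,0]]])

```text
time_s: 9.28
position: [0.373, 0.1148, 0.1952]
tool_rot: [[0.28, 0.956, -0.085], [0.96, -0.279, 0.025], [0.0, -0.089, -0.996]]
ft_force: [0.1, -0.4, -0.4]
grip_width: 0.0426
gripper_force: 0.0
```

Run:
```python
from h import *
st()
for n in("top","side"):
    d,R,t=cam(n); W=cloud(d,R,t); np.savez(f"{n}1.npz",W=W,im=d["image"],K=d["K"],R=R,t=t)
    P=W.reshape(-1,3); P=P[~np.isnan(P).any(1)]; q=np.c_[(P[:,:2]-C)@FR,P[:,2]]*1000
    f=(abs(q[:,1])<64)&(q[:,0]<70)&(q[:,0]>-60)&(q[:,2]>60)&(q[:,2]<110)
    for lo,hi in((-25,25),(25,64),(-64,-25)):
        g=f&(q[:,1]>lo)&(q[:,1]<hi)
        if g.sum()>20: print(n,"lid fit",g.sum(),np.polyfit(q[g,0],q[g,2],1))
    k=(q[:,0]>-100)&(q[:,0]<-45)&(abs(q[:,1]+10)<25)&(q[:,2]>96)&(q[:,2]<125)
    print(n,"knob",k.sum(),np.median(q[k],0),q[k].min(0),q[k].max(0))
    b=(q[:,0]>-93)&(q[:,0]<-61)&(q[:,1]<-74)&(q[:,1]>-102)&(q[:,2]>55)&(q[:,2]<120); print(n,"keeper",b.sum(),np.percentile(q[b,2],[5,25,50,75,95]))
d=np.load("top1.npz"); cv2.imwrite("pics/c4.png",cv2.resize(d["im"][190:320,190:330,::-1],None,fx=4.5,fy=4.5,interpolation=cv2.INTER_CUBIC))
# project expected knob top and grip circles
for lab,X in(("top",(-72.7,-9,117)),("mid",(-73.8,-9,105))):
    w=np.r_[C+FR@np.array(X[:2])/1000,X[2]/1000]
    for n in("top","side"):
        e=np.load(n+"1.npz"); p=e["K"]@(e["R"]@w+e["t"]); print(n,lab,p[:2]/p[2])
```

```text
t 9.275 fix xyz mm [-199.4   46.6  195.2] F fix [ 0.22 -0.3  -0.37] tau [-0.01 -0.04 -0.02] yaw err 0.03 z [-0.089 -0.   ] grip 42.6 0.0
top lid fit 1511 [-0.09130644 70.5328127 ]
top lid fit 1183 [-0.08993148 70.462307  ]
top lid fit 1187 [-0.08832795 70.69976279]
top knob 45 [-72.59245493  -9.59611276 114.6248629 ] [-80.53123919 -15.54934885  96.56763508] [-65.78630174  14.82186485 120.49595411]
top keeper 218 [78.98946083 81.49611346 83.02807482 84.9958912  89.5686257 ]
side lid fit 541 [-0.08937046 71.88757339]
side lid fit 395 [-0.09147721 72.06571789]
side lid fit 479 [-0.09062683 71.99247663]
side knob 51 [-72.0535185  -12.67380027 108.21398712] [-78.82309006 -19.47263546  96.66705734] [-65.15203817  11.01541444 119.93104321]
side keeper 94 [62.27702388 71.87438821 82.80126817 84.94629102 90.8124577 ]
top top [248.23139505 284.45820995]
side top [250.08087271 226.73357699]
top mid [248.69695231 285.21461234]
side mid [250.02742152 231.00306631]
```

View pics/c4.png

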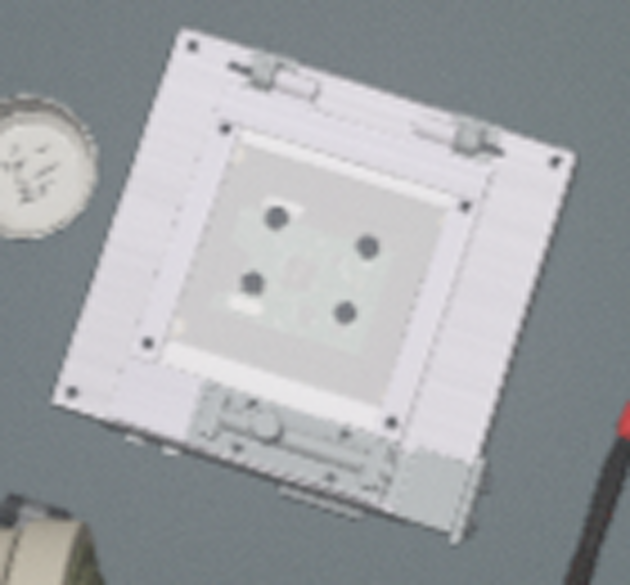

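The knob shows in the crop at (266,427), which is image (249.1,284.9). That matches the prediction, with y about -10 and the lid at 0.09 rad. I'll move over it and descend.

Call:
send_rows(deltas=[[[-0.0113,0.0267,0.0043,0,0,0,0],[-0.0113,0.0267,0.0043,0,0,0,0],[-0.0113,0.0267,0.0043,0,0,0,0],[-0.0113,0.0267,0.0043,0,0,0,0],[-0.0113,0.0267,0.0043,0,0,0,0],[0,0,0,0,0,0,0],[0,0,0.01,0,0,0,0],[0,0,0,0,0,0,0]]])

```text
time_s: 10.38
position: [0.4815, 0.0244, 0.151]
tool_rot: [[0.28, 0.956, -0.088], [0.96, -0.279, 0.025], [-0.0, -0.091, -0.996]]
ft_force: [-0.5, 0.1, 1.0]
grip_width: 0.0426
gripper_force: 0.0
```

```bash
python3 -c "from h import *;st()"
```

```text
t 10.375 fix xyz mm [-69.8  -9.7 151. ] F fix [-0.55 -0.07  0.99] tau [ 0.01  0.01 -0.08] yaw err 0.02 z [-0.091 -0.   ] grip 42.6 0.0
```

Call:
send_rows(deltas=[[[0,0,0.01,0,0,0,0],[0,0,0.01,0,0,0,0],[0,0,0.01,0,0,0,0],[0,0,0.005,0,0,0,0],[0,0,0.004,0,0,0,0],[0,0,0,0,0,0,0]]])

```text
time_s: 11.12
position: [0.4789, 0.0249, 0.1127]
tool_rot: [[0.281, 0.956, -0.086], [0.96, -0.279, 0.025], [-0.0, -0.09, -0.996]]
ft_force: [-0.6, -0.5, -0.0]
grip_width: 0.0428
gripper_force: 0.0
```

Call:
send_rows(deltas=[[[0,0,0,0,0,0,-0.4],[0,0,0,0,0,0,-0.6],[0,0,0,0,0,0,-0.65],[0,0,0,0,0,0,-0.7],[0,0,0,0,0,0,-1],[0,0,0,0,0,0,-1]]], squeeze=20)

```text
time_s: 11.88
position: [0.4792, 0.0248, 0.1129]
tool_rot: [[0.281, 0.956, -0.086], [0.96, -0.28, 0.025], [0.0, -0.089, -0.996]]
ft_force: [2.1, 0.1, -0.6]
grip_width: 0.0119
gripper_force: 19.8
```

```bash
python3 -c "from h import *;st()"
```

```text
t 11.875 fix xyz mm [-72.2 -10.  112.9] F fix [ 2.03  0.66 -0.65] tau [-0.01 -0.29  0.03] yaw err -0.01 z [-0.089  0.   ] grip 11.9 19.8
```

Gripped well centred, with a side force of only 2 N. I'll firm the grip and lower along the lid's arc, feeling as I go.

Call:
send_rows(deltas=[[[0,0,0,0,0,0,-1],[0,0,0,0,0,0,-1],[0,-0.00024,0.001,-0.0064,0,0,-1],[0,-0.00024,0.001,-0.0064,0,0,-1],[0,-0.00024,0.001,-0.0064,0,0,-1],[0,-0.00024,0.001,-0.0064,0,0,-1],[0,0,0,0,0,0,-1]]], squeeze=60)

```text
time_s: 12.75
position: [0.4779, 0.0252, 0.109]
tool_rot: [[0.281, 0.958, -0.061], [0.96, -0.28, 0.018], [0.0, -0.063, -0.998]]
ft_force: [4.0, -1.7, 2.3]
grip_width: 0.0114
gripper_force: 58.9
```

```bash
python3 -c "from h import *;st()"
```

```text
t 12.75 fix xyz mm [-73.5  -9.9 109. ] F fix [ 4.35 -0.45  2.3 ] tau [ 0.03 -0.56 -0.04] yaw err -0.0 z [-0.063  0.   ] grip 11.4 58.9
```

Call:
send_rows(deltas=[[[0,0.0002,0.001,-0.0064,0,0,-1],[0,-0.0001,0.001,-0.0064,0,0,-1],[0,-0.0002,0.001,-0.0064,0,0,-1],[0,-0.0002,0.001,-0.0064,0,0,-1],[0,0,0,0,0,0,-1]]])

```text
time_s: 13.38
position: [0.4769, 0.0255, 0.1049]
tool_rot: [[0.281, 0.959, -0.038], [0.96, -0.28, 0.011], [-0.0, -0.039, -0.999]]
ft_force: [1.4, -1.1, 4.4]
grip_width: 0.011
gripper_force: 59.0
```

```bash
python3 -c "from h import *;st()"
```

```text
t 13.375 fix xyz mm [-74.7  -9.9 104.9] F fix [ 1.67 -0.61  4.45] tau [-0.05 -0.23 -0.04] yaw err -0.0 z [-0.039 -0.   ] grip 11.0 59.0
```

Call:
send_rows(deltas=[[[0,-0.0002,0.001,-0.0064,0,0,-1],[0,-0.0002,0.001,-0.0064,0,0,-1],[0,0,0,0,0,0,-1]]])

```text
time_s: 13.75
position: [0.4764, 0.0256, 0.1029]
tool_rot: [[0.281, 0.96, -0.026], [0.96, -0.28, 0.007], [-0.0, -0.027, -1.0]]
ft_force: [0.4, 0.2, 6.4]
grip_width: 0.0111
gripper_force: 59.1
```

Call:
send_rows(deltas=[[[0,-0.0002,0.001,-0.0064,0,0,-1],[0,-0.0002,0.001,-0.0064,0,0,-1],[0,0,0,0,0,0,-1]]])

```text
time_s: 14.12
position: [0.4759, 0.0258, 0.1009]
tool_rot: [[0.28, 0.96, -0.014], [0.96, -0.28, 0.004], [-0.0, -0.014, -1.0]]
ft_force: [0.5, -0.4, 5.1]
grip_width: 0.0109
gripper_force: 59.1
```

Call:
send_rows(deltas=[[[0,-0.0002,0.001,-0.0064,0,0,-1],[0,-0.0002,0.001,-0.0064,0,0,-1],[0,0,0,0,0,0,-1]]])

```text
time_s: 14.5
position: [0.4754, 0.0259, 0.0989]
tool_rot: [[0.281, 0.96, -0.001], [0.96, -0.281, 0.0], [-0.0, -0.001, -1.0]]
ft_force: [0.0, 0.5, 5.8]
grip_width: 0.011
gripper_force: 59.1
```

Call:
send_rows(deltas=[[[0,-0.0002,0.001,-0.0064,0,0,-1],[0,0,0,0,0,0,-1]]])

```text
time_s: 14.75
position: [0.4752, 0.026, 0.0979]
tool_rot: [[0.28, 0.96, 0.005], [0.96, -0.28, -0.002], [-0.0, 0.005, -1.0]]
ft_force: [-0.5, -0.7, 6.1]
grip_width: 0.011
gripper_force: 59.1
```

Call:
send_rows(deltas=[[[0,-0.0002,0.001,-0.0064,0,0,-1],[0,0,0,0,0,0,-1]]])

```text
time_s: 15.0
position: [0.475, 0.026, 0.0969]
tool_rot: [[0.28, 0.96, 0.011], [0.96, -0.28, -0.003], [-0.0, 0.011, -1.0]]
ft_force: [0.4, -0.3, 6.7]
grip_width: 0.0109
gripper_force: 59.1
```

Call:
send_rows(deltas=[[[0,-0.0002,0.001,-0.0064,0,0,-1],[0,0,0,0,0,0,-1]]])

```text
time_s: 15.25
position: [0.4748, 0.0261, 0.0959]
tool_rot: [[0.28, 0.96, 0.017], [0.96, -0.28, -0.005], [-0.0, 0.018, -1.0]]
ft_force: [-0.3, -0.3, 6.5]
grip_width: 0.0111
gripper_force: 59.1
```

Call:
send_rows(deltas=[[[0,-0.0002,0.0008,-0.0051,0,0,-1],[0,0,0,0,0,0,-1]]])

```text
time_s: 15.5
position: [0.4746, 0.0262, 0.0952]
tool_rot: [[0.28, 0.96, 0.022], [0.96, -0.28, -0.006], [-0.0, 0.023, -1.0]]
ft_force: [-0.0, -0.6, 6.7]
grip_width: 0.011
gripper_force: 59.2
```

Call:
send_rows(deltas=[[[0,-0.0002,0.0008,-0.0051,0,0,-1],[0,0,0,0,0,0,-1]]])

```text
time_s: 15.75
position: [0.4744, 0.0262, 0.0943]
tool_rot: [[0.281, 0.959, 0.027], [0.96, -0.28, -0.008], [-0.0, 0.028, -1.0]]
ft_force: [-0.0, -0.8, 6.9]
grip_width: 0.0112
gripper_force: 59.2
```

Call:
send_rows(deltas=[[[0,-0.0001,0.0006,-0.0038,0,0,-1],[0,0,0,0,0,0,-1]]])

```text
time_s: 16.0
position: [0.4743, 0.0262, 0.0938]
tool_rot: [[0.28, 0.959, 0.03], [0.96, -0.28, -0.009], [-0.0, 0.032, -1.0]]
ft_force: [-0.4, 0.0, 7.4]
grip_width: 0.0108
gripper_force: 59.2
```

Call:
send_rows(deltas=[[[0,-0.0001,0.0006,-0.0038,0,0,-1],[0,0,0,0,0,0,-1]]])

```text
time_s: 16.25
position: [0.4743, 0.0262, 0.0936]
tool_rot: [[0.28, 0.959, 0.034], [0.96, -0.28, -0.01], [-0.0, 0.036, -0.999]]
ft_force: [-2.3, -0.0, 13.1]
grip_width: 0.0112
gripper_force: 60.0
```

It landed on the stop, with the force jumping from 7.4 to 13.1 N at about -0.034 rad. Now I'll slide the bolt.

Call:
send_rows(deltas=[[[-0.001,0,0,0,0,0,-1],[-0.001,0,0,0,0,0,-1],[-0.001,0,0,0,0,0,-1],[-0.001,0,0,0,0,0,-1]]])

```text
time_s: 16.75
position: [0.4733, 0.0227, 0.0936]
tool_rot: [[0.28, 0.959, 0.035], [0.96, -0.28, -0.01], [0.001, 0.036, -0.999]]
ft_force: [-1.4, 2.9, 13.2]
grip_width: 0.0113
gripper_force: 60.0
```

Call:
send_rows(deltas=[[[-0.001,0,0,0,0,0,-1],[-0.001,0,0,0,0,0,-1],[-0.001,0,0,0,0,0,-1],[-0.001,0,0,0,0,0,-1]]])

```text
time_s: 17.25
position: [0.4722, 0.0189, 0.0936]
tool_rot: [[0.28, 0.959, 0.035], [0.96, -0.28, -0.01], [0.001, 0.036, -0.999]]
ft_force: [-2.3, 1.1, 14.1]
grip_width: 0.0109
gripper_force: 60.0
```

```bash
python3 -c "from h import *;st()"
```

```text
t 17.25 fix xyz mm [-77.3 -17.6  93.6] F fix [-2.52  0.38 14.11] tau [0.33 0.47 0.02] yaw err 0.0 z [0.036 0.001] grip 10.9 60.0
```

Call:
send_rows(deltas=[[[-0.001,0,0,0,0,0,-1],[-0.001,0,0,0,0,0,-1],[-0.001,0,0,0,0,0,-1],[-0.001,0,0,0,0,0,-1]]])

```text
time_s: 17.75
position: [0.471, 0.015, 0.0936]
tool_rot: [[0.28, 0.959, 0.035], [0.96, -0.28, -0.01], [0.001, 0.036, -0.999]]
ft_force: [-1.8, 1.9, 13.0]
grip_width: 0.0109
gripper_force: 60.0
```

Call:
send_rows(deltas=[[[-0.001,0,0,0,0,0,-1],[-0.001,0,0,0,0,0,-1],[-0.001,0,0,0,0,0,-1],[-0.001,0,0,0,0,0,-1],[-0.001,0,0,0,0,0,-1],[-0.001,0,0,0,0,0,-1]]])

```text
time_s: 18.5
position: [0.4693, 0.0093, 0.0936]
tool_rot: [[0.281, 0.959, 0.035], [0.96, -0.28, -0.01], [0.001, 0.036, -0.999]]
ft_force: [-2.6, 1.3, 13.4]
grip_width: 0.0109
gripper_force: 60.0
```

```bash
python3 -c "from h import *;st()"
```

```text
t 18.5 fix xyz mm [-77.3 -27.6  93.6] F fix [-2.86  0.52 13.42] tau [ 0.3   0.39 -0.01] yaw err -0.0 z [0.036 0.001] grip 10.9 60.0
```

Call:
send_rows(deltas=[[[-0.001,0,0,0,0,0,-1],[-0.001,0,0,0,0,0,-1],[-0.001,0,0,0,0,0,-1],[-0.001,0,0,0,0,0,-1],[-0.001,0,0,0,0,0,-1]]])

```text
time_s: 19.12
position: [0.4679, 0.0045, 0.0936]
tool_rot: [[0.28, 0.959, 0.035], [0.96, -0.28, -0.01], [0.001, 0.036, -0.999]]
ft_force: [-1.8, 2.0, 12.9]
grip_width: 0.0112
gripper_force: 60.0
```

Call:
send_rows(deltas=[[[-0.0005,0,0,0,0,0,-1],[-0.0005,0,0,0,0,0,-1]]])

```text
time_s: 19.38
position: [0.4677, 0.0035, 0.0936]
tool_rot: [[0.281, 0.959, 0.035], [0.96, -0.28, -0.01], [0.001, 0.036, -0.999]]
ft_force: [-1.0, 2.9, 14.0]
grip_width: 0.0109
gripper_force: 60.0
```

```bash
python3 -c "from h import *;st()"
```

```text
t 19.375 fix xyz mm [-77.3 -33.6  93.6] F fix [-1.77  2.54 13.96] tau [ 0.3   0.42 -0.04] yaw err -0.0 z [0.036 0.001] grip 10.9 60.0
```

Near the bottom now, so I'll use half-millimetre steps until lateral force rises.

Call:
send_rows(deltas=[[[-0.0005,0,0,0,0,0,-1],[0,0,0,0,0,0,-1]]])

```text
time_s: 19.62
position: [0.4675, 0.003, 0.0936]
tool_rot: [[0.281, 0.959, 0.035], [0.96, -0.28, -0.01], [0.0, 0.036, -0.999]]
ft_force: [-2.6, 2.4, 14.2]
grip_width: 0.0109
gripper_force: 60.0
```

Call:
send_rows(deltas=[[[-0.0005,0,0,0,0,0,-1],[0,0,0,0,0,0,-1]]])

```text
time_s: 19.88
position: [0.4674, 0.0025, 0.0936]
tool_rot: [[0.28, 0.959, 0.035], [0.96, -0.28, -0.01], [0.0, 0.036, -0.999]]
ft_force: [-1.9, 2.5, 13.9]
grip_width: 0.011
gripper_force: 60.0
```

Call:
send_rows(deltas=[[[-0.0005,0,0,0,0,0,-1],[0,0,0,0,0,0,-1]]])

```text
time_s: 20.12
position: [0.4673, 0.0022, 0.0936]
tool_rot: [[0.281, 0.959, 0.035], [0.96, -0.28, -0.009], [0.001, 0.036, -0.999]]
ft_force: [-1.3, 3.2, 13.1]
grip_width: 0.0114
gripper_force: 60.0
```

Call:
send_rows(deltas=[[[-0.0005,0,0,0,0,0,-1],[0,0,0,0,0,0,-1]]])

```text
time_s: 20.38
position: [0.4673, 0.0021, 0.0936]
tool_rot: [[0.281, 0.959, 0.035], [0.96, -0.281, -0.009], [0.002, 0.036, -0.999]]
ft_force: [-0.2, 5.7, 13.2]
grip_width: 0.011
gripper_force: 59.9
```

```bash
python3 -c "from h import *;st()"
```

```text
t 20.375 fix xyz mm [-77.3 -35.1  93.6] F fix [-1.74  5.38 13.24] tau [0.96 0.35 0.04] yaw err -0.01 z [0.036 0.002] grip 11.0 59.9
```

Call:
send_rows(deltas=[[[-0.0006,0,0,0,0,0,-1],[0,0,0,0,0,0,-1]]])

```text
time_s: 20.62
position: [0.4672, 0.002, 0.0936]
tool_rot: [[0.281, 0.959, 0.035], [0.96, -0.281, -0.008], [0.003, 0.036, -0.999]]
ft_force: [-0.1, 11.3, 12.8]
grip_width: 0.0115
gripper_force: 59.9
```

```bash
python3 -c "from h import *;st()"
```

```text
t 20.625 fix xyz mm [-77.3 -35.2  93.6] F fix [-3.27 10.77 12.76] tau [1.6  0.37 0.06] yaw err -0.03 z [0.036 0.003] grip 11.5 59.9
```

The bolt is bottomed, with travel stalled and the force rising to 11 N. I'll relieve the load, release and retreat.

Call:
send_rows(deltas=[[[0.0007,0,0,0,0,0,-1],[0,0,-0.0004,0,0,0,-1],[0,0,0,0,0,0,-0.5],[0,0,0,0,0,0,0],[0,0,0,0,0,0,0]]], squeeze=20)

```text
time_s: 21.25
position: [0.4672, 0.0012, 0.0932]
tool_rot: [[0.281, 0.959, 0.034], [0.96, -0.28, -0.01], [-0.0, 0.035, -0.999]]
ft_force: [-0.3, -0.1, 0.6]
grip_width: 0.0427
gripper_force: 0.0
```

```bash
python3 -c "from h import *;st()"
```

```text
t 21.25 fix xyz mm [-77.1 -36.   93.2] F fix [-0.25 -0.16  0.57] tau [-0.02  0.01 -0.02] yaw err -0.01 z [ 0.035 -0.   ] grip 42.7 0.0
```

Call:
send_rows(deltas=[[[0,0,-0.01,0,0,0,0],[0,0,-0.02,0,0,0,0],[0,0,-0.03,0,0,0,0],[0,-0.02,-0.03,0,0,0,0],[0,-0.04,-0.01,0,0,0,0],[0,-0.04,0,0,0,0,0],[0,-0.03,0,0,0,0,0],[0,0,0,0,0,0,0]]])

```text
time_s: 22.25
position: [0.3379, 0.0392, 0.1892]
tool_rot: [[0.28, 0.959, 0.035], [0.96, -0.28, -0.01], [-0.0, 0.037, -0.999]]
ft_force: [1.0, -0.7, 1.5]
grip_width: 0.0428
gripper_force: 0.0
```

Run:
```python
from h import *
st()
ims=[]
for n,(a,b,c,e) in(("top",(190,320,190,330)),("side",(170,300,220,350))):
    d,R,t=cam(n); W=cloud(d,R,t)
    P=W.reshape(-1,3); P=P[~np.isnan(P).any(1)]; q=np.c_[(P[:,:2]-C)@FR,P[:,2]]*1000
    f=(abs(q[:,1])<64)&(q[:,0]<70)&(q[:,0]>-60)&(q[:,2]>52)&(q[:,2]<110)
    print(n,np.polyfit(q[f,0],q[f,2],1))
    k=(q[:,0]>-95)&(q[:,0]<-60)&(q[:,1]>-52)&(q[:,1]<20)&(q[:,2]>86)&(q[:,2]<115); print("knob",k.sum(),np.median(q[k],0))
    ims.append(cv2.resize(d["image"][a:b,c:e,::-1],(400,400),interpolation=cv2.INTER_CUBIC))
cv2.imwrite("pics/c5.png",np.hstack(ims))
```

```text
t 22.25 fix xyz mm [-211.9  -35.8  189.2] F fix [ 1.12 -0.43  1.49] tau [-0.03 -0.03 -0.01] yaw err 0.02 z [0.037 0.   ] grip 42.8 0.0
top [2.24277567e-02 6.13454256e+01]
knob 39 [-77.10337529 -34.66443052  97.45449562]
side [2.22356541e-02 6.28095435e+01]
knob 39 [-76.14962437 -38.1865231   95.38154295]
```

View pics/c5.png

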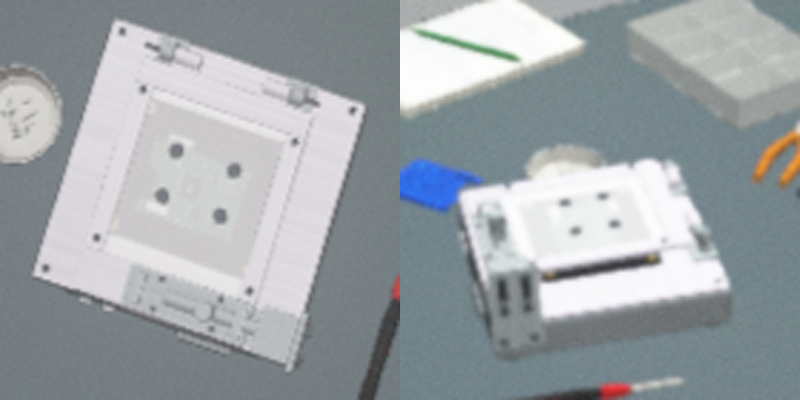

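The frame is shut at about -0.025 rad with the bolt across: the knob is in the left panel at (204,311), fixture y about -34.7, and the tip is in the keeper. The neighbouring items in view are undisturbed.

```bash
python3 -c "from h import *;print(env.close_job())"
```

```text
the job is handed in; nothing more can be done
None
```

The fixture is shut: the frame landed gently on its stop, the bolt tip bottomed in the keeper, and it stayed closed after release; the job is handed in at about 22 s of the 51 s allowed.

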